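# Pivot pin from its case to the inclined inspection cradle

## Task

Turn the button on the wooden case fully aside, lift the panel out by its handle and lay it flat on the bench with the handle up. Then take the steel pivot pin out and lay it in the two V's of the sloping cradle, collar at the upper end and plain end up against the stop plate or within a centimetre of it; let it settle along both V's while you still hold it, and only then let go. Leave the other things on the bench where they are.

Things in the scene. Friction and masses are not known exactly. Their poses are not given: they have to be found in the camera images.
- case: Fixed plywood storage case, 74 mm high, outside x -110..110, y -80..104 mm; origin on the bench under the panel's centre. The panel lies flush with the rim in a recess 196 (x) x 136 (y) mm, on a 10 mm ledge at each x end. The case stands to the robot's left or right, the cradle on the other side; the bench between them is free for the panel.
- case_rest (a point): In the case, where the pin's origin lies at the start: 40 mm above the case's origin, within 5 mm along x. The pin lies along the case's x, collar to +x, in two V rests 50 mm wide and 16 mm thick, centred at x = -42 and +42: the middle 68 mm is free for fingers. The hollow is 176 (x, between ledges) x 136 (y) mm, its floor 30 mm below the pin's axis, the rim 34 mm above it.
- turn_button (a joint): Angle of the steel turn button on the case rim (rad), positive anticlockwise from above. At 0 its wing points along the case's -y, 19 mm over the panel, and locks it; starts within 0.35 of that. Turns either way to stops at +-1.7, stays where left (friction 0.05 N m). At +-1.57 the wing lies along the panel's edge, clear of it; aside means beyond 1.2.
- button_pivot (a point): On the turn button's vertical pivot at the wing's mid height (85 mm above the bench, at x = 0, y = 86 mm on the case). The wing is a bar 60 mm long, 14 mm wide and 18 mm high (76..94 mm above the bench); it reaches 40 mm from the pivot towards its tip and 20 mm the other way. It can be pinched across its width at the pivot and turned.
- button_tip (a point): Middle of the wing's long end, 40 mm from the pivot at the same height.
- panel: Loose plywood panel 190 (x) x 130 (y) x 8 mm, 0.2 kg, origin at the centre of its underside (66 mm above the bench in the case). On its middle stands a wooden handle batten 90 mm along x, 18 mm thick in y, from 8 to 36 mm above the underside. 3 mm of play all round in the recess.
- pin: Loose steel pivot pin, 150 mm long, about 0.5 kg, lying along its x axis; origin on its axis at mid length. Shank 28 mm in diameter from x = -75 (plain end) to 61; collar 44 mm in diameter from x = 61 to 75. Centre of mass at x = +8 mm.
- pin_collar (a point): Centre of the collar's end face, on the pin's axis at x = +75 mm.
- cradle: Fixed grey steel stand of the cradle, base 200 (x) x 90 (y) x 10 mm; origin on the bench under its centre. The bed rises towards its +x at 30 degrees, away from the robot (yaw within 0.35 of the world x axis); about 170 mm high.
- cradle_bed: The sloping bed, fixed to the stand. Origin 125 mm above the cradle's: where the pin's origin lies when seated. x runs uphill along the groove, 30 degrees to the bench, and is the seated pin's axis; y is level; z is square to the slope, upwards. Two steel 90 degree V's, 16 mm thick, at x = -42 and +42 mm carry the shank; mouths 41 mm wide, at the height of the pin's axis.
- bed_stop (a point): On the uphill face of the stop plate (8 mm thick, 50 mm wide, top 10 mm above the pin's axis) across the bed's low end, where the pin's axis meets it: bed x = -79 mm. With the plain end touching it the pin's origin is at bed x = -4 mm. The pin does not slide down by itself. Between the V's 68 mm are free, down to the bed plate 45 mm below the pin's axis.
- parts_bin: Bystander: loose blue open bin 100 x 100 x 60 mm, origin centre of underside.
- hose_fitting: Bystander: loose upright brass hose fitting, 38 mm in diameter, 70 mm high, origin centre of underside.

How it is judged (in metres and radians):
On the way, in this order (a step that is already met when the one before it is completed fails the run):
1. the turn button is turned aside while the panel is still in its recess ((value of joint turn_button above 1.2 rad or value of joint turn_button below -1.2 rad) and distance of panel from where it was at the start of the episode below 0.02 m), for 0.1 s.
2. the panel lies flat on the bench, handle up, the pin still in the case (height (world z) of panel below 0.008 m and angle between panel's own z axis and vertical below 0.08 rad and distance of pin from where it was at the start of the episode below 0.03 m), for 0.1 s.
3. the pin rests along both V's of the cradle, collar uphill, while the fingers still hold it (y of pin in the frame of cradle_bed between -0.004 and 0.004 m and z of pin in the frame of cradle_bed between -0.004 and 0.004 m and x of pin in the frame of cradle_bed between -0.009 and 0.01 m and angle between the x axis of pin and the x axis of cradle_bed, either way round below 0.08 rad and distance between pin_collar and bed_stop above 0.1 m and contact force between pin and the fingers above 0.5 N and contact force between pin and cradle_bed above 0.5 N), for 0.1 s.
At the end, for the whole second after the job is handed in: The pin lies at rest and released in both V's of the cradle: its axis within 3.5 mm and 0.06 rad of the groove's, collar uphill, plain end within 14 mm of the stop plate. The panel lies flat on the bench, handle up, at rest; the turn button is beyond 1.2 rad either way ((value of joint turn_button above 1.2 rad or value of joint turn_button below -1.2 rad) and height (world z) of panel below 0.008 m and angle between panel's own z axis and vertical below 0.08 rad and y of pin in the frame of cradle_bed between -0.0035 and 0.0035 m and z of pin in the frame of cradle_bed between -0.0035 and 0.0035 m and x of pin in the frame of cradle_bed between -0.009 and 0.01 m and angle between the x axis of pin and the x axis of cradle_bed, either way round below 0.06 rad and distance between pin_collar and bed_stop above 0.1 m and linear speed of each of pin, panel below 0.02 m/s and contact force between pin and the fingers below 0.1 N); the robot touches nothing.
It fails at once if a bystander is moved by more than 30 mm (distance of any of parts_bin, hose_fitting from where it was at the start of the episode above 0.03 m).
It also fails if it takes over 70 s, if anything falls off the work surface, if the arm or the gripper's body presses on something with over 40 N, if the wrist force passes 120 N, or if a joint passes its speed limit or range.

## Robot

A 6-joint arm with a two-finger parallel gripper is mounted at the origin on the work surface. World frame = base frame: x ahead of the robot, y to its left, z up, the work surface at z = 0. Lengths are in mm, angles in degrees, forces in N, time in s.
With the tool pointing down it reaches from about 275 to 850 mm from the base axis. Payload 5.2 kg.
Tool frame: the origin (TCP) lies at the very end of the fingers, on their centre line; the grasp point (between the pads) lies robot.tcp_to_grasp behind it (robot.tcp_to_grasp is the distance from the TCP to the grasp point, in mm); z points along the fingers, y is the line along which they close (so a half turn about z gives the same grasp; the last joint's range is limited). The gripper opens to 85 mm and grips with 20 to 120 N. Pads are 22 mm wide; open, the fingers measure 114 mm over their backs; the gripper's body (76 mm by 85 mm) begins 54 mm behind the grasp point. The pads swing forward as they close: fully open they stand 13 mm farther back than shut.
Start: joints at [64.412, 14.817, 87.949, -0, 77.235, -11.62], TCP at [132.743, 533.746, 231.31] pointing down, gripper open.
Joint ranges: [-179.93, 179.93], [-52.35, 119.4], [10.71, 147.94], [-69.91, 249.91], [12.55, 155.21], [-178.61, 178.61]. Speed limits (degrees/s): [147.25, 147.25, 180, 180, 180, 180].

## Interface

Orientations are given as [roll, pitch, yaw] about the fixed x, y, z axes, in that order (R = Rz(yaw) Ry(pitch) Rx(roll)).
In Python, from cell import robot gives the robot as it stands.
- The arm moves only by the tool drive_effector, called after ">>>" in YAML: its name, and indented under it one key for each argument. Schema: {"type":"object","properties":{"deltas":{"type":"object","properties":{"steps":{"type":"array","items":{"type":"array","items":{"type":"number"},"minItems":7,"maxItems":7},"minItems":1,"maxItems":10}},"additionalProperties":false,"required":["steps"]},"grip_force":{"type":"number"},"only":{"type":"string"},"quiet":{"type":"boolean"},"lines":{"type":"string"}},"required":["deltas"],"additionalProperties":false}. deltas is an object whose key "steps" holds a list of rows, 1 to 10 of them, each of 7 numbers: dx, dy, dz in parts of the range, where 1.0 means 600 mm, then a rotation vector rx, ry, rz in parts of the range, where 1.0 means 360 degrees, then the opening from 0.0 (shut) to 1.0 (fully open); each row is the pose to reach, as a shift and turn from the pose commanded when the call began, along the tool's axes at that moment; what a row does not reach only later rows make up. A row lasts 1/10 s, in which the tool goes at most 50 mm and 8.59 degrees, less where a joint would pass 70% of its speed; a pose out of reach is approached as far as the arm can. The fingers move at their own pace and stop on an object; grip_force is the grip in N (left out, the last holds). Time passes only in rows, so rows that do not move let the fingers close. The tool returns the time, the measured TCP pose, the force, the opening and the grip force at its end. only (a regular expression) keeps the lines of the reply that match it, lines (a string "A,B") keeps lines A to B, and quiet returns only ok. Input that does not fit is refused with a message, and nothing moves.
- robot.sense(): the state, without advancing time (a new reading comes with each control period).
- robot.capture(name): name is "side" or "top"; returns the picture (420x560x3 uint8, red, green, blue); there is no depth.
- robot.camera_info(name): a dict with "mtx" (3x3 intrinsics, pixels), "T" (4x4, takes a point from camera to world coordinates). Camera axes: x right, y up, looking along -z (the intrinsics and any distortion apply to the point x, -y, -z); pixel columns grow to the right and rows downward; lengths in mm; the calibration is good to about 2 mm. A picture is of the moment at which its call begins. camera_info takes no time and is no camera call.
- robot.job_done(): hands the job in; it is judged then, once.
The state is a dict: "t": time; "q": joint angles; "joint_velocities": joint speeds; "joint_efforts": joint torques, N m; "tcp_pos": TCP position; "eef_rot": TCP orientation; "ft_force": force on the tool from outside, world axes, zero at the start; "torque": the same for the moment, N m; "gripper_width": opening from 0.0 (shut) to 1.0 (fully open); "grasp_force": force on a finger pad.
Only numpy, scipy, OpenCV 4.12 (cv2) and the standard library are available. Lean on these libraries where they do the work, as an engineer would, in place of code of your own. Each camera call takes 0.05 s, during which the arm holds its last target. There are 200 camera calls.

## Working session

There is one attempt and no reset: what is moved stays moved. The work goes in short steps, Python scripts to look and compute and a tool call to move; the robot and the scene stay as the last step left them, time stands still between calls to the robot, and variables do not carry over. Pictures are saved under pics/ and viewed, at most 10 in all, crops included, and the job is handed in when it is done.

```bash
ls; mkdir -p pics
```

Run:
```python
from cell import robot
import cv2
for n in("top","side"):
    im=robot.capture(n); cv2.imwrite(f"pics/{n}0.png",im[:,:,::-1]); c=robot.camera_info(n); print(n,c)
print(robot.sense(), robot.tcp_to_grasp)
```

```text
cell.py
pics
top {'mtx': array([[396.90529307,   0.        , 275.36873086],
       [  0.        , 396.90529307, 209.98864696],
       [  0.        ,   0.        ,   1.        ]]), 'T': array([[ 1.60085670e-03,  9.92580235e-01, -1.21580894e-01,
         4.80284032e+02],
       [-9.99928507e-01,  1.48158706e-04, -1.19565073e-02,
         3.81364578e+01],
       [-1.18497795e-02,  1.21591343e-01,  9.92509510e-01,
         9.42200393e+02],
       [ 0.00000000e+00,  0.00000000e+00,  0.00000000e+00,
         1.00000000e+00]])}
side {'mtx': array([[424.28767733,   0.        , 277.59188235],
       [  0.        , 424.28767733, 212.01760075],
       [  0.        ,   0.        ,   1.        ]]), 'T': array([[-9.78129501e-01,  1.47058230e-01, -1.47093700e-01,
         4.40062974e+02],
       [-2.07179752e-01, -7.51464060e-01,  6.26401083e-01,
         6.32102860e+02],
       [-1.84181947e-02,  6.43176215e-01,  7.65496654e-01,
         8.07030268e+02],
       [ 0.00000000e+00,  0.00000000e+00,  0.00000000e+00,
         1.00000000e+00]])}
{'t': 0.1, 'q': array([ 6.44112879e+01,  1.48560847e+01,  8.80032103e+01,  4.89853222e-06,
        7.72344869e+01, -1.16199793e+01]), 'joint_velocities': array([ 0.10169855, -0.04495823, -0.30262446,  0.04102583, -0.01944012,
        0.00472398]), 'joint_efforts': array([ 3.56300559e-03, -4.46972537e+01, -2.91244018e+01,  8.41924759e-06,
        6.27908885e-03, -5.20700965e-06]), 'tcp_pos': array([132.54478848, 533.318379  , 230.55960117]), 'eef_rot': array([-1.79908141e+02, -1.88941806e-02,  1.66031251e+02]), 'ft_force': array([0.08129621, 0.5532412 , 0.35574923]), 'torque': array([-0.00354892,  0.00124517,  0.05011156]), 'grasp_force': 0.0, 'gripper_width': 1.0011477675511828} 18.700000000000003
```

View pics/top0.png

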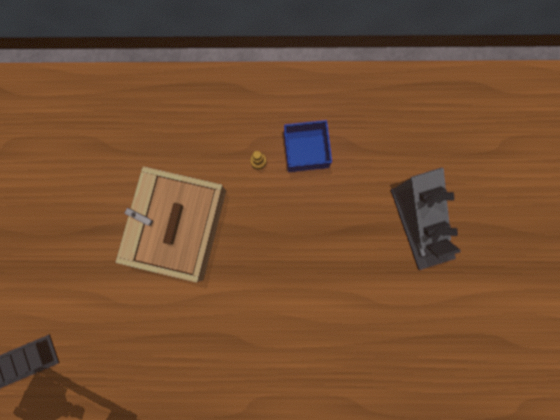

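View pics/side0.png

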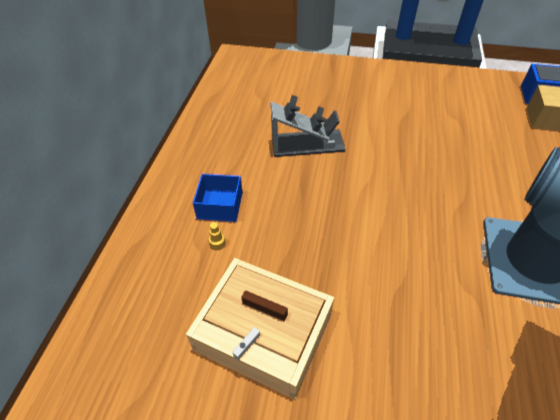

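The top view shows the case on the robot's left with corners at about (145,168), (222,185), (198,280) and (117,263). The button is near (138,216), the handle near (173,223), and the cradle near (425,218), with its low stop end towards the robot. The fitting is at (258,159) and the bin at (307,146). The side view agrees with this. I'll enlarge both.

Create h.py:
```python
from cell import robot
import numpy as np, cv2
def ray(n,uv):
    c=robot.camera_info(n);K=c["mtx"];T=c["T"]
    d=np.array([(uv[0]-K[0,2])/K[0,0],-(uv[1]-K[1,2])/K[1,1],-1.])
    return T[:3,3],T[:3,:3]@d
def plane(n,uv,z):
    o,d=ray(n,uv);return (o+d*(z-o[2])/d[2])
def proj(n,p):
    c=robot.camera_info(n);K=c["mtx"];T=c["T"]
    q=T[:3,:3].T@(np.asarray(p,float)-T[:3,3]);return np.array([K[0,0]*q[0]/-q[2]+K[0,2],K[1,1]*-q[1]/-q[2]+K[1,2]])
def tri(uvt,uvs):
    (o1,d1),(o2,d2)=ray("top",uvt),ray("side",uvs)
    s=np.linalg.lstsq(np.c_[d1,-d2],o2-o1,rcond=None)[0]
    a,b=o1+s[0]*d1,o2+s[1]*d2;return (a+b)/2,np.linalg.norm(a-b)
def crop(im,x,y,w,h,k):
    return cv2.resize(im[y:y+h,x:x+w],None,fx=k,fy=k,interpolation=cv2.INTER_CUBIC)
```

Run:
```python
from h import *
t=cv2.imread("pics/top0.png");s=cv2.imread("pics/side0.png")
a=np.hstack([crop(t,110,160,120,130,3),crop(t,385,160,100,130,3)][:]) 
b=np.hstack([crop(s,180,255,165,145,2),crop(s,262,88,90,72,3)[:290] if 0 else cv2.copyMakeBorder(crop(s,262,88,90,72,3),0,74,0,0,cv2.BORDER_CONSTANT)])
b=b[:, :660]
a=a[:, :660]
b=cv2.copyMakeBorder(b,0,0,0,660-b.shape[1],cv2.BORDER_CONSTANT)[:208] if 0 else cv2.resize(cv2.copyMakeBorder(b,0,0,0,660-b.shape[1],cv2.BORDER_CONSTANT),None,fx=.7,fy=.7)
print(a.shape,b.shape)
cv2.imwrite("pics/crops.png",a)
hsv=cv2.cvtColor(t,cv2.COLOR_BGR2HSV)
for p in[(125,250),(190,200),(173,223),(130,213),(440,180),(400,190),(60,200)]: print(p,hsv[p[1],p[0]])
hs=cv2.cvtColor(s,cv2.COLOR_BGR2HSV)
for p in[(270,370),(300,320),(265,305),(247,342),(200,350),(310,125),(290,140)]: print(p,hs[p[1],p[0]])
```

```text
(390, 660, 3) (203, 462, 3)
(125, 250) [ 18  97 173]
(190, 200) [ 13 126 162]
(173, 223) [ 12 142  79]
(130, 213) [  0  17 134]
(440, 180) [174  13 100]
(400, 190) [ 9 68 49]
(60, 200) [ 13 164 135]
(270, 370) [ 26  56 252]
(300, 320) [ 19 111 242]
(265, 305) [ 10 168 105]
(247, 342) [ 70   3 236]
(200, 350) [ 16 113 129]
(310, 125) [ 95  17 161]
(290, 140) [102  28  46]
```

View pics/crops.png

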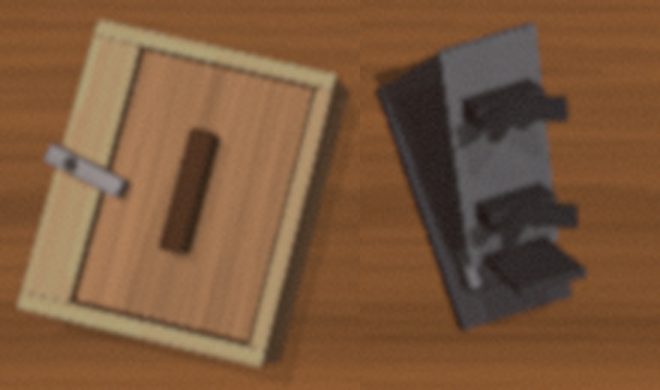

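The crops show the case rim, handle and button clearly, with the button wing pointing right and slightly down onto the panel. On the cradle, the left base edge runs from crop (380,90) to (465,325), with the stop at the bottom. Next I'll take measurements.

Run:
```python
from h import *
t=cv2.imread("pics/top0.png");h=cv2.cvtColor(t,cv2.COLOR_BGR2HSV).astype(int)
H,S,V=h[...,0],h[...,1],h[...,2]
def sub(m,x,y,w,hh):
    o=np.zeros(m.shape,np.uint8);o[y:y+hh,x:x+w]=m[y:y+hh,x:x+w];return o*255
def big(m): return max(cv2.findContours(m,cv2.RETR_EXTERNAL,cv2.CHAIN_APPROX_NONE)[0],key=cv2.contourArea)
def rect(n,c,z):
    P=np.array([plane(n,p[0],z)[:2] for p in c],np.float32);return cv2.minAreaRect(P)
rim=sub((H>=14)&(H<=32)&(S<118)&(V>110),105,155,130,135)
c=big(rim);print("case top",rect("top",cv2.convexHull(c),74))
print(cv2.approxPolyDP(cv2.convexHull(c),3,True).reshape(-1,2).tolist())
hm=sub(V<105,150,190,45,70);c=big(hm);print("handle",rect("top",c,100), cv2.boundingRect(c))
b=sub((S<60)&(V>60),110,195,50,40);c=big(b);print("button",rect("top",c,94),cv2.boundingRect(c))
# panel center: z=74 
s=cv2.imread("pics/side0.png");h2=cv2.cvtColor(s,cv2.COLOR_BGR2HSV).astype(int)
b=sub((h2[...,1]<25)&(h2[...,2]>150),225,320,45,45);c=big(b);print("button side",rect("side",c,94),cv2.boundingRect(c))
b=sub((h2[...,2]<150)&(h2[...,1]>90),238,285,55,38);c=big(b);print("handle side",rect("side",c,100),cv2.boundingRect(c))
# cradle base edges
cr=sub(((S<70)&(V<125))|(V<55),375,160,100,115);c=big(cr)
hull=cv2.approxPolyDP(cv2.convexHull(c),2,True).reshape(-1,2);print("cradle hull",hull.tolist())
print([plane("top",p,10)[:2].round(1).tolist() for p in hull])
for nm,ch,k in(("parts bin",(H>105)&(H<130)&(S>150),0),("fit",(H>20)&(H<32)&(S>150),30)):
    m=sub(ch,240,115,100,65);c=big(m);print(nm,rect("top",c,k))
k=np.hstack([crop(s,262,88,90,72,5)]);cv2.imwrite("pics/crs.png",k)
```

```text
case top ((557.7587890625, 283.2870788574219), (185.5018768310547, 221.79429626464844), 76.73890686035156)
[[143, 167], [221, 184], [197, 281], [115, 261]]
handle ((554.6007690429688, 266.7369689941406), (23.2421875, 88.80384063720703), 76.94532775878906) (163, 203, 20, 42)
button ((570.6286010742188, 344.4818115234375), (61.78011703491211, 15.064617156982422), 61.2528190612793) (125, 209, 27, 16)
button side ((570.5673217773438, 348.6387634277344), (58.778465270996094, 13.263769149780273), 63.06548309326172) (233, 328, 26, 29)
handle side ((554.2640380859375, 278.24237060546875), (28.09395408630371, 92.91841888427734), 76.77603149414062) (242, 291, 46, 30)
cradle hull [[442, 168], [452, 194], [459, 250], [453, 258], [419, 268], [392, 189], [414, 176]]
[[695.4, -348.0], [632.6, -368.4], [500.8, -377.7], [482.3, -362.9], [459.2, -283.4], [644.7, -227.4], [676.1, -280.7]]
parts bin ((756.5862426757812, -27.427860260009766), (99.23979949951172, 102.1374282836914), 5.9635396003723145)Traceback (most recent call last):
  File "<stdin>", line 23, in <module>
  File "<stdin>", line 6, in big
ValueError: max() iterable argument is empty
```

Add to h.py:
```python
def frame(x,y,yaw,z=0,pitch=0):
    from scipy.spatial.transform import Rotation as R
    T=np.eye(4);T[:3,:3]=R.from_euler("ZY",[yaw,pitch],degrees=True).as_matrix();T[:3,3]=[x,y,z];return T
def tf(T,P): return (T[:3,:3]@np.atleast_2d(P).astype(float).T).T+T[:3,3]
def dots(im,n,x0,y0,k,P,col):
    for p in P:
        u=(proj(n,p)+.5-[x0,y0])*k; cv2.circle(im,tuple(int(round(v)) for v in u),2,col,-1)
```

Run:
```python
from h import *
t=cv2.imread("pics/top0.png");s=cv2.imread("pics/side0.png")
C=frame(568,-297.6,16.5);B=frame(568,-297.6,16.5,125,-30)
base=tf(C,[[a,b,10] for a in(-100,0,100) for b in(-45,45)])
vm=tf(B,[[a,b,0] for a in(-50,-34,34,50) for b in(-20.5,20.5)]); st=tf(B,[[-79,b,10] for b in(-25,25)]+[[-87,b,10] for b in(-25,25)])
A=frame(555,271.6,-13.26)
cs=tf(A,[[a,b,74] for a in(-110,110) for b in(-80,104)]);hd=tf(A,[[a,b,102] for a in(-45,45) for b in(-9,9)])
bt=tf(A@frame(0,86,-14.5,94),[[a,b,0] for a in(-7,7) for b in(-40,20)])
out=[]
for n,im,(x,y,w,h) in(("top",t,(385,160,80,115)),("side",s,(262,88,90,72)),("top",t,(110,160,120,125)),("side",s,(180,255,160,140))):
    k=4 if w<100 else 2.5
    c=crop(im,x,y,w,h,k)
    for P,col in((base,(0,255,0)),(vm,(0,0,255)),(st,(255,255,0)),(cs,(0,255,0)),(hd,(0,0,255)),(bt,(255,0,0))): dots(c,n,x,y,k,P,col)
    out.append(c)
cv=np.zeros((600,800,3),np.uint8)
pos=[(0,0),(325,0),(0,0),(0,0)]
def put(c,x,y): 
    cc=c[:max(0,600-y),:max(0,800-x)];cv[y:y+cc.shape[0],x:x+cc.shape[1]]=cc
put(out[3],400,288);put(out[2],0,0);cv[:, :]=0
put(out[0],0,0);put(out[1],330,0);put(out[3],400,290);put(crop(out[2],0,0,300,312,.45),0,460)
cv2.imwrite("pics/ov.png",cv)
h=cv2.cvtColor(t,cv2.COLOR_BGR2HSV)
m=((h[...,0]>18)&(h[...,1]>130)).astype(np.uint8);m[:,:245]=0;m[:,272:]=0;m[:145]=0;m[175:]=0
print(cv2.boundingRect(m),plane("top",(258,158),35))
```

```text
(252, 152, 13, 11) [714.06232934  89.93751104  35.        ]
```

View pics/ov.png

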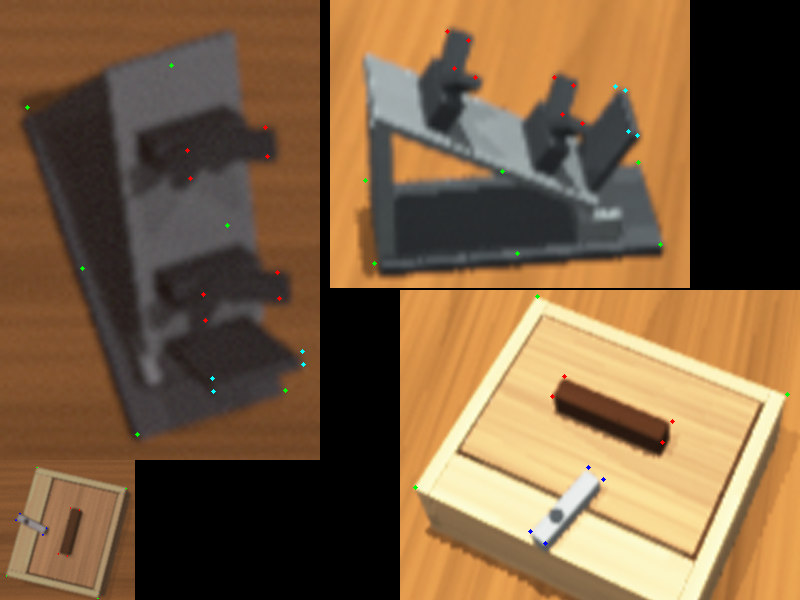

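The overlays fit within about 2 px in both views, so the case is at about (555,273) with yaw −13.3°, and the button wing is at about 62°. The cradle is at about (568,−299) with yaw 16.5°. Next I'll go above the button.

Add to h.py:
```python
def go(x,y,z,yaw,tilt=0):
    """tool x along yaw, raised by tilt; prints shift/turn in tool axes from measured pose"""
    from scipy.spatial.transform import Rotation as R
    s=robot.sense();Rn=R.from_euler("xyz",s["eef_rot"],degrees=True)
    Rt=R.from_euler("ZY",[yaw,-tilt],degrees=True)*R.from_euler("x",180,degrees=True)
    d=Rn.inv().apply(np.array([x,y,z])-s["tcp_pos"]);r=(Rn.inv()*Rt).as_rotvec(degrees=True)
    print("row",d.round(1),r.round(1),"tcp",s["tcp_pos"].round(1),s["eef_rot"].round(1),"w",round(s["gripper_width"],2),"t",round(s["t"],1),"F",s["ft_force"].round(1))
```

```bash
python3 -c "
from h import *
go(575,356.5,140,62)"
```

```text
row [-472.1  -64.6   90.5] [-1.00e-01  1.00e-01  1.04e+02] tcp [132.5 533.3 230.6] [-179.9   -0.   166. ] w 1.0 t 0.1 F [0.1 0.6 0.4]
```

Careful with the scale: shifts go in shares of 600 mm and turns go in shares of 360 degrees. That gives: -472 mm is -0.7867, 90 mm is 0.15, 104 degrees is 0.2889.

>>> drive_effector:
  deltas: {"steps":[[-0.7867,-0.1083,0.15,0,0,0.2889,1],[-0.7867,-0.1083,0.15,0,0,0.2889,1],[-0.7867,-0.1083,0.15,0,0,0.2889,1],[-0.7867,-0.1083,0.15,0,0,0.2889,1],[-0.7867,-0.1083,0.15,0,0,0.2889,1],[-0.7867,-0.1083,0.15,0,0,0.2889,1],[-0.7867,-0.1083,0.15,0,0,0.2889,1],[-0.7867,-0.1083,0.15,0,0,0.2889,1],[-0.7867,-0.1083,0.15,0,0,0.2889,1],[-0.7867,-0.1083,0.15,0,0,0.2889,1]]}

```text
t: 1.1
tcp_pos: [577.6, 354.6, 139.7]
eef_rot: [-180.0, 0.1, 79.6]
ft_force: [0.9, 0.5, -0.3]
gripper_width: 0.997
grasp_force: 0.0
```

```bash
python3 -c "
from h import *
go(575,356.5,140,62)"
```

```text
row [ 1.4 -2.9 -0.3] [-0.   0.1 17.6] tcp [577.6 354.6 139.7] [-1.80e+02  1.00e-01  7.96e+01] w 1.0 t 1.1 F [ 0.9  0.5 -0.3]
```

To row units: -3 mm is -0.005, 1 mm is 0.0017, 18 degrees is 0.05.

>>> drive_effector:
  deltas: {"steps":[[0.0017,-0.005,0,0,0,0.05,1],[0.0017,-0.005,0,0,0,0.05,1],[0.0017,-0.005,0,0,0,0.05,1],[0.0017,-0.005,0,0,0,0.05,1]]}

```text
t: 1.5
tcp_pos: [572.0, 358.2, 140.9]
eef_rot: [-180.0, 0.0, 62.3]
ft_force: [-0.0, 0.7, 0.6]
gripper_width: 0.998
grasp_force: 0.0
```

Run:
```python
from h import *
go(575,356.5,78,62)
a=robot.capture("top")[:,:,::-1];b=robot.capture("side")[:,:,::-1]
cv2.imwrite("pics/b1.png",np.hstack([crop(a,70,150,160,150,2.5),crop(b,170,200,160,150,2.5)]))
```

```text
row [-0.1  3.5 62.9] [-0.   0.   0.3] tcp [572.  358.2 140.9] [-180.     0.    62.3] w 1.0 t 1.5 F [-0.   0.7  0.6]
```

View pics/b1.png

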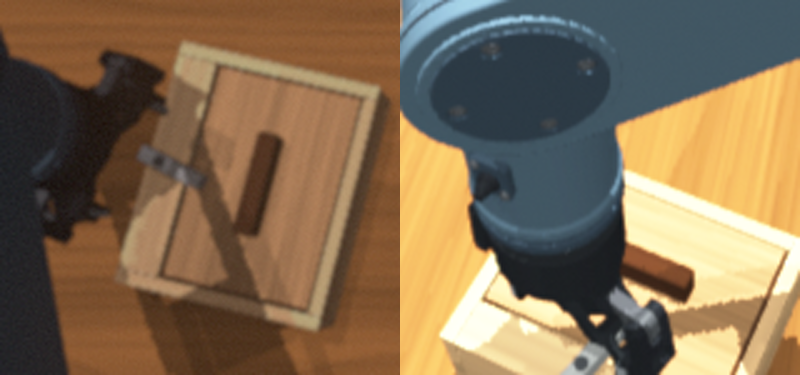

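The gripper straddles the button: the wing is at about (170,165) in the top crop, and the fingers are either side of it in the side crop. I'll descend and pinch.

To row units: 62 mm is 0.1033, 35 mm is 0.0583.

>>> drive_effector:
  deltas: {"steps":[[0,0.005,0.0583,0,0,0,1],[0,0.005,0.1033,0,0,0,1],[0,0.005,0.1033,0,0,0,1],[0,0.005,0.1033,0,0,0,0.5],[0,0.005,0.1033,0,0,0,0],[0,0.005,0.1033,0,0,0,0],[0,0.005,0.1033,0,0,0,0],[0,0.005,0.1033,0,0,0,0],[0,0.005,0.1033,0,0,0,0]]}
  grip_force: 40

```text
t: 2.5
tcp_pos: [575.9, 356.8, 80.5]
eef_rot: [179.9, -0.1, 62.1]
ft_force: [-0.1, -1.9, 4.0]
gripper_width: 0.148
grasp_force: 42.4
```

```bash
python3 -c "
from h import *
go(575,356.5,78,62)"
```

```text
row [-0.6 -0.6  2.5] [ 0.1 -0.1  0.1] tcp [575.9 356.8  80.5] [ 1.799e+02 -1.000e-01  6.210e+01] w 0.15 t 2.5 F [-0.1 -1.9  4. ]
```

To row units: 74 degrees is 0.2056.

>>> drive_effector:
  deltas: {"steps":[[0,0,0,0,0,0.0222,0],[0,0,0,0,0,0.0444,0],[0,0,0,0,0,0.0667,0],[0,0,0,0,0,0.0889,0],[0,0,0,0,0,0.1111,0],[0,0,0,0,0,0.1333,0],[0,0,0,0,0,0.1556,0],[0,0,0,0,0,0.1778,0],[0,0,0,0,0,0.2,0],[0,0,0,0,0,0.2056,0]]}

```text
t: 3.5
tcp_pos: [576.1, 356.2, 80.5]
eef_rot: [-180.0, -0.1, -12.2]
ft_force: [2.1, -2.7, 4.3]
gripper_width: 0.15
grasp_force: 42.4
```

>>> drive_effector:
  deltas: {"steps":[[0,0,0,0,0,0,0],[0,0,0,0,0,0,0.5],[0,0,0,0,0,0,1],[0,0,0,0,0,0,1],[0,0,-0.0667,0,0,0,1],[0,0,-0.1333,0,0,0,1],[0,0,-0.1333,0,0,0,1]]}

```text
t: 4.2
tcp_pos: [578.1, 358.6, 166.1]
eef_rot: [-179.6, -0.5, -11.9]
ft_force: [1.4, 0.1, 0.2]
gripper_width: 1.001
grasp_force: 0.0
```

```bash
python3 -c "
from h import *
go(555,273,160,-13.3)"
```

```text
row [-5.1 88.6  5.4] [-0.4 -0.5  1.4] tcp [578.1 358.6 166.1] [-179.6   -0.5  -11.9] w 1.0 t 4.2 F [1.4 0.1 0.2]
```

To row units: 88 mm is 0.1467, 50 mm is 0.0833, 1 degrees is 0.0028.

>>> drive_effector:
  deltas: {"steps":[[-0.0083,0.0833,0,0,0,0.0028,1],[-0.0083,0.1467,0.0083,0,0,0.0028,1],[-0.0083,0.1467,0.0083,0,0,0.0028,1],[-0.0083,0.1467,0.0083,0,0,0.0028,1]]}

```text
t: 4.6
tcp_pos: [551.8, 271.3, 154.2]
eef_rot: [-180.0, 0.0, -13.0]
ft_force: [-0.1, 0.0, 0.0]
gripper_width: 0.997
grasp_force: 0.0
```

Run:
```python
from h import *
go(555,273,78,-13.3)
a=robot.capture("top")[:,:,::-1];b=robot.capture("side")[:,:,::-1]
cv2.imwrite("pics/p1.png",np.hstack([crop(a,70,150,160,150,2.5),crop(b,170,250,160,150,2.5)]))
```

```text
row [ 2.8 -2.4 76.2] [-0.   0.   0.3] tcp [551.8 271.3 154.2] [-180.    0.  -13.] w 1.0 t 4.6 F [-0.1  0.   0. ]
```

View pics/p1.png

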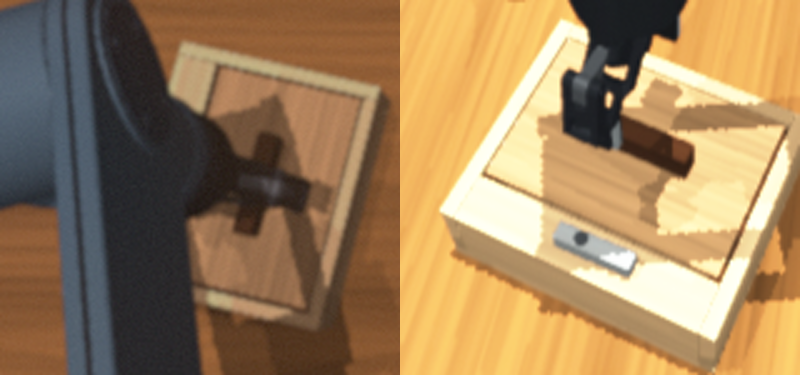

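The button lies along the rim at side-crop (595,248), parallel to the panel edge. The fingers are over the handle's middle, so I'll grasp it.

To row units: 76 mm is 0.1267, 75 mm is 0.125.

>>> drive_effector:
  deltas: {"steps":[[0.005,-0.0033,0.0667,0,0,0,1],[0.005,-0.0033,0.125,0,0,0,1],[0.005,-0.0033,0.1267,0,0,0,1],[0.005,-0.0033,0.1267,0,0,0,0.5],[0.005,-0.0033,0.1267,0,0,0,0],[0.005,-0.0033,0.1267,0,0,0,0],[0.005,-0.0033,0.1267,0,0,0,0],[0.005,-0.0033,0.1267,0,0,0,0],[0.005,-0.0033,0.1267,0,0,0,0]]}
  grip_force: 50

```text
t: 5.6
tcp_pos: [556.2, 273.3, 79.8]
eef_rot: [-179.9, -0.1, -12.9]
ft_force: [-1.1, -1.1, 6.1]
gripper_width: 0.199
grasp_force: 50.5
```

```bash
python3 -c "
from h import *
go(555,273,160,-13.3)"
```

```text
row [ -0.9   0.4 -80.2] [-0.1 -0.1  0.4] tcp [556.2 273.3  79.8] [-1.799e+02 -1.000e-01 -1.290e+01] w 0.2 t 5.6 F [-1.1 -1.1  6.1]
```

Lift slowly, straight up.

To row units: -100 mm is -0.1667, -85 mm is -0.1417.

>>> drive_effector:
  deltas: {"steps":[[0,0,-0.0083,0,0,0,0],[0,0,-0.025,0,0,0,0],[0,0,-0.05,0,0,0,0],[0,0,-0.0917,0,0,0,0],[0,0,-0.1417,0,0,0,0],[0,0,-0.1667,0,0,0,0],[0,0,-0.1667,0,0,0,0]]}

```text
t: 6.3
tcp_pos: [556.8, 273.5, 181.6]
eef_rot: [-179.8, -0.3, -12.9]
ft_force: [0.2, -0.6, -0.5]
gripper_width: 0.2
grasp_force: 49.5
```

Run:
```python
from h import *
go(480,-30,180,-13.3)
a=robot.capture("top")[:,:,::-1];b=robot.capture("side")[:,:,::-1]
cv2.imwrite("pics/p2.png",np.hstack([crop(a,70,150,160,150,2.5),crop(b,170,200,160,150,2.5)]))
```

```text
row [ -7.1 313.    0.7] [-0.2 -0.3  0.4] tcp [556.8 273.5 181.6] [-179.8   -0.3  -12.9] w 0.2 t 6.3 F [ 0.2 -0.6 -0.5]
```

View pics/p2.png

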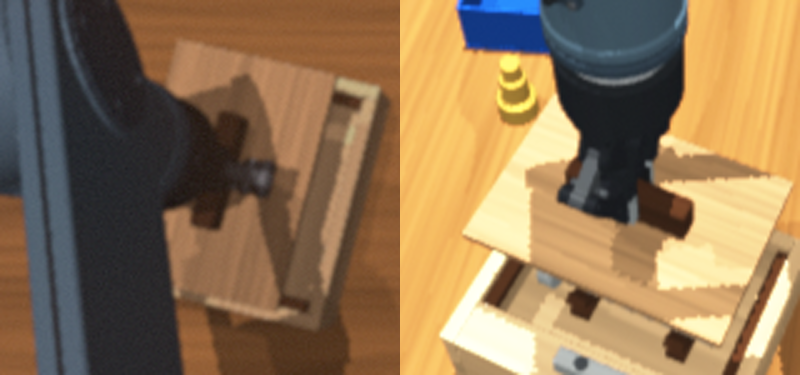

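The panel is up and level in both views, with the handle gripped at top-crop (220,170), and the fitting and bin are well clear. I'll carry it to the free bench.

To row units: 313 mm is 0.5217, 290 mm is 0.4833.

>>> drive_effector:
  deltas: {"steps":[[-0.0117,0.0667,0,0,0,0,0],[-0.0117,0.15,0,0,0,0,0],[-0.0117,0.2333,0,0,0,0,0],[-0.0117,0.3167,0,0,0,0,0],[-0.0117,0.4,0,0,0,0,0],[-0.0117,0.4833,0,0,0,0,0],[-0.0117,0.5217,0,0,0,0,0],[-0.0117,0.5217,0.1,0,0,0,0],[-0.0117,0.5217,0.1833,0,0,0,0],[-0.0117,0.5217,0.1833,0,0,0,0]]}

```text
t: 7.4
tcp_pos: [473.0, -29.3, 62.8]
eef_rot: [-179.9, 0.7, -13.0]
ft_force: [-1.3, 0.5, -1.5]
gripper_width: 0.2
grasp_force: 49.7
```

```bash
python3 -c "
from h import *
go(480,-30,14,-13.3)"
```

```text
row [ 7.6 -0.9 48.7] [-0.1  0.7  0.3] tcp [473.  -29.3  62.8] [-179.9    0.7  -13. ] w 0.2 t 7.4 F [-1.3  0.5 -1.5]
```

To row units: 50 mm is 0.0833, 44 mm is 0.0733, 0.3 degrees is 0.0008.

>>> drive_effector:
  deltas: {"steps":[[0,0,0.05,0,0.0008,0,0],[0,0,0.0733,0,0.0008,0,0],[0,0,0.0833,0,0.0008,0,0],[0,0,0.0833,0,0.0008,0,0]]}

```text
t: 7.8
tcp_pos: [478.4, -30.2, 18.2]
eef_rot: [-180.0, -0.2, -12.9]
ft_force: [0.3, 0.4, -0.4]
gripper_width: 0.196
grasp_force: 49.8
```

```bash
python3 -c "
from h import *
go(480,-30,14,-13.3)"
```

```text
row [ 1.5 -0.6  4.2] [-0.  -0.2  0.4] tcp [478.4 -30.2  18.2] [-180.    -0.2  -12.9] w 0.2 t 7.8 F [ 0.3  0.4 -0.4]
```

To row units: 5 mm is 0.0083, 4 mm is 0.0067, -0.2 degrees is -0.0006.

>>> drive_effector:
  deltas: {"steps":[[0,0,0.0033,0,-0.0006,0,0],[0,0,0.0067,0,-0.0006,0,0],[0,0,0.0083,0,-0.0006,0,0],[0,0,0.0083,0,-0.0006,0,0]]}
  grip_force: 50

```text
t: 8.2
tcp_pos: [479.0, -30.6, 13.8]
eef_rot: [180.0, -0.2, -12.9]
ft_force: [0.4, 0.2, -1.1]
gripper_width: 0.2
grasp_force: 50.0
```

>>> drive_effector:
  deltas: {"steps":[[0,0,0,0,0,0,0.4],[0,0,0,0,0,0,1],[0,0,0,0,0,0,1],[0,0,0,0,0,0,1],[0,0,-0.075,0,0,0,1],[0,0,-0.15,0,0,0,1],[0,0,-0.2167,0,0,0,1],[0,0,-0.2167,0,0,0,1]]}

```text
t: 9.0
tcp_pos: [482.0, -31.5, 148.9]
eef_rot: [180.0, -0.7, -12.9]
ft_force: [0.8, 0.3, 0.3]
gripper_width: 1.003
grasp_force: 0.0
```

Run:
```python
from h import *
go(555,273,160,-13.3)
a=robot.capture("top")[:,:,::-1];b=robot.capture("side")[:,:,::-1]
cv2.imwrite("pics/t2.png",a)
cv2.imwrite("pics/p3.png",np.hstack([crop(a,105,155,200,170,2.6)[:520],crop(b,180,255,150,130,1.8)][:1]))
```

```text
row [   3.3 -313.1  -11.3] [ 0.  -0.7  0.4] tcp [482.  -31.5 148.9] [180.   -0.7 -12.9] w 1.0 t 9.0 F [0.8 0.3 0.3]
```

View pics/p3.png

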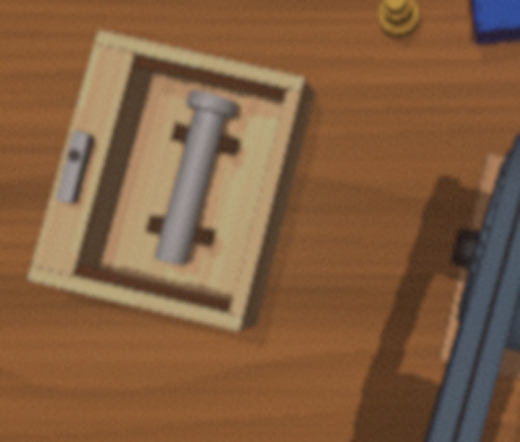

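The pin is visible in the case, with its collar at crop (213,97) and its plain end at (175,258). The button lies along the rim. I'll measure the pin next.

Run:
```python
from h import *
t=cv2.imread("pics/t2.png");h=cv2.cvtColor(t,cv2.COLOR_BGR2HSV).astype(int)
m=((h[...,1]<45)&(h[...,2]>70)).astype(np.uint8);m[:, :160]=0;m[:,205:]=0;m[:180]=0;m[270:]=0
c=max(cv2.findContours(m,0,1)[0],key=cv2.contourArea);print(cv2.contourArea(c),cv2.boundingRect(c))
P=np.array([plane("top",p[0],44)[:2] for p in c],np.float32);r=cv2.minAreaRect(P);print(r)
A=frame(555,273,-13.3);Q=(P-[555,273])@A[:2,:2];print(Q.min(0),Q.max(0))
for a,b in((-65,-45),(-45,-25),(-20,0),(0,20),(25,45)): 
    q=Q[(Q[:,0]>a)&(Q[:,0]<b)];print(a,q[:,1].min() if len(q) else 0,q[:,1].max() if len(q) else 0)
```

```text
690.5 (165, 191, 30, 65)
((559.9356689453125, 266.43597412109375), (39.184417724609375, 149.67251586914062), 79.44654846191406)
[-68.85776242 -21.81741273] [80.86156058 17.65264313]
-65 -14.305567726338756 10.867967864584392
-45 -14.606044653553095 12.060437839576151
-20 -14.764455551695098 10.543519081746402
0 -14.779966114126834 10.29272459183711
25 -15.084435729662252 11.420575158607836
```

To row units: -313 mm is -0.5217, -300 mm is -0.5, -0.7 degrees is -0.0019.

>>> drive_effector:
  deltas: {"steps":[[0.0267,-0.0833,-0.0167,0,-0.0019,0.0011,1],[0.0267,-0.1667,-0.0333,0,-0.0019,0.0011,1],[0.0267,-0.25,-0.0333,0,-0.0019,0.0011,1],[0.0267,-0.3333,-0.0333,0,-0.0019,0.0011,1],[0.0267,-0.4167,-0.0333,0,-0.0019,0.0011,1],[0.0267,-0.5,-0.0167,0,-0.0019,0.0011,1],[0.0267,-0.5217,0,0,-0.0019,0.0011,1],[0.0267,-0.5217,0,0,-0.0019,0.0011,1],[0.0267,-0.5217,0,0,-0.0019,0.0011,1]]}

```text
t: 10.0
tcp_pos: [562.5, 270.1, 141.1]
eef_rot: [179.8, 0.8, -13.3]
ft_force: [0.4, 0.0, 0.7]
gripper_width: 0.999
grasp_force: 0.0
```

```bash
python3 -c "
from h import *
go(567.7,269.5,22,-13.3)"
```

```text
row [  6.9  -1.  119.1] [0.2 0.8 0. ] tcp [562.5 270.1 141.1] [179.8   0.8 -13.3] w 1.0 t 10.0 F [0.4 0.  0.7]
```

To row units: 65 mm is 0.1083, 40 mm is 0.0667.

>>> drive_effector:
  deltas: {"steps":[[0.005,0,0.0667,0,0,0,1],[0.005,0,0.1083,0,0,0,1],[0.005,0,0.1083,0,0,0,1]]}

```text
t: 10.3
tcp_pos: [563.2, 267.4, 74.6]
eef_rot: [179.7, 1.0, -13.5]
ft_force: [-0.1, 0.3, -0.3]
gripper_width: 1.002
grasp_force: 0.0
```

```bash
python3 -c "
from h import *
go(567.7,269.5,22,-13.3)"
```

```text
row [ 4.8 -3.3 52.5] [ 0.3  1.  -0.2] tcp [563.2 267.4  74.6] [179.7   1.  -13.5] w 1.0 t 10.3 F [-0.1  0.3 -0.3]
```

To row units: 52 mm is 0.0867, 45 mm is 0.075, 1 degrees is 0.0028.

>>> drive_effector:
  deltas: {"steps":[[0.0083,-0.005,0.0417,0,0.0028,0,1],[0.0083,-0.005,0.075,0,0.0028,0,1],[0.0083,-0.005,0.0867,0,0.0028,0,1],[0.0083,-0.005,0.0867,0,0.0028,0,1]]}

```text
t: 10.7
tcp_pos: [571.1, 271.3, 26.5]
eef_rot: [180.0, -0.4, -13.4]
ft_force: [-0.8, -0.4, 0.6]
gripper_width: 0.997
grasp_force: 0.0
```

```bash
python3 -c "
from h import *
go(567.7,269.5,22,-13.3)"
```

```text
row [-2.9  2.6  4.5] [ 0.  -0.4 -0.1] tcp [571.1 271.3  26.5] [180.   -0.4 -13.4] w 1.0 t 10.7 F [-0.8 -0.4  0.6]
```

To row units: 4 mm is 0.0067, -2 mm is -0.0033, -0.2 degrees is -0.0006.

>>> drive_effector:
  deltas: {"steps":[[-0.0033,0.0017,0.0067,0,-0.0006,0,1],[-0.0033,0.0017,0.0067,0,-0.0006,0,1],[-0.0033,0.0017,0.0067,0,-0.0006,0,0.6],[-0.0033,0.0017,0.0067,0,-0.0006,0,0.3],[-0.0033,0.0017,0.0067,0,-0.0006,0,0.2],[-0.0033,0.0017,0.0067,0,-0.0006,0,0],[-0.0033,0.0017,0.0067,0,-0.0006,0,0],[-0.0033,0.0017,0.0067,0,-0.0006,0,0],[-0.0033,0.0017,0.0067,0,-0.0006,0,0]]}
  grip_force: 30

```text
t: 11.6
tcp_pos: [568.5, 269.6, 22.7]
eef_rot: [179.8, -0.2, -13.3]
ft_force: [-3.5, -8.0, 5.9]
gripper_width: 0.317
grasp_force: 29.5
```

```bash
python3 -c "
from h import *
go(567.7,269.5,122,-13.3)"
```

```text
row [ -0.4   0.7 -99.3] [ 0.2 -0.2  0. ] tcp [568.5 269.6  22.7] [179.8  -0.2 -13.3] w 0.32 t 11.6 F [-3.5 -8.   5.9]
```

To row units: -180 mm is -0.3, -140 mm is -0.2333.

>>> drive_effector:
  deltas: {"steps":[[0,0.0017,0,0,0,0,0],[0,0.0017,0,0,0,0,0],[0,0.0017,-0.0083,0,0,0,0],[0,0.0017,-0.0333,0,0,0,0],[0,0.0017,-0.0833,0,0,0,0],[0,0.0017,-0.1583,0,0,0,0],[0,0.0017,-0.2333,0,0,0,0],[0,0.0017,-0.3,0,0,0,0],[0,0.0017,-0.3,0,0,0,0]]}
  grip_force: 110

```text
t: 12.5
tcp_pos: [571.5, 272.5, 210.2]
eef_rot: [-179.6, -0.9, -13.3]
ft_force: [1.0, 0.7, -4.4]
gripper_width: 0.29
grasp_force: 108.8
```

Run:
```python
from h import *
# target grasp over the cradle: grasp point at bed x=+9, raised 70 along bed z
B=frame(568,-299,16.5,125,-30);g=robot.tcp_to_grasp
for lift in(90,30,6,0):
    p=tf(B,[[9,0,lift-g]])[0];print(lift,p.round(1))
go(*tf(B,[[9,0,90-g]])[0],16.5,30)
cv2.imwrite("pics/s3.png",robot.capture("side")[:,:,::-1])
```

```text
90 [ 541.3 -306.9  191.2]
30 [ 570.1 -298.4  139.3]
6 [ 581.6 -295.   118.5]
0 [ 584.4 -294.1  113.3]
row [103.5 571.   16.7] [  7.6  28.4 -29.1] tcp [571.5 272.5 210.2] [-179.6   -0.9  -13.3] w 0.29 t 12.5 F [ 1.   0.7 -4.4]
```

To row units: 490 mm is 0.8167, 440 mm is 0.7333, -29 degrees is -0.0806.

>>> drive_effector:
  deltas: {"steps":[[0.0083,0.0667,-0.05,0,0,0,0],[0.025,0.15,-0.05,0,0.0111,-0.0111,0],[0.0417,0.2333,-0.05,0.0028,0.0222,-0.0222,0],[0.0583,0.3167,-0.05,0.0056,0.0333,-0.0333,0],[0.075,0.4,-0.05,0.0083,0.0444,-0.0444,0],[0.0917,0.4833,-0.05,0.0111,0.0556,-0.0556,0],[0.1083,0.5667,-0.05,0.0139,0.0667,-0.0667,0],[0.125,0.65,-0.05,0.0194,0.0778,-0.0778,0],[0.1417,0.7333,-0.05,0.0211,0.0789,-0.0806,0],[0.1583,0.8167,-0.05,0.0211,0.0789,-0.0806,0]]}

```text
t: 13.55
tcp_pos: [547.4, -153.5, 228.4]
eef_rot: [-179.7, -29.1, 16.3]
ft_force: [0.9, -0.1, -5.1]
gripper_width: 0.295
grasp_force: 110.1
```

```bash
python3 -c "
from h import *
go(541.3,-306.9,191.2,16.5,30)"
```

```text
row [-60.9 145.6   7.8] [-0.2  0.9 -0.1] tcp [ 547.4 -153.5  228.4] [-179.7  -29.1   16.3] w 0.3 t 13.6 F [ 0.9 -0.1 -5.1]
```

To row units: 140 mm is 0.2333, 120 mm is 0.2, 0.9 degrees is 0.0025.

>>> drive_effector:
  deltas: {"steps":[[-0.025,0.0667,0,0,0.0025,0,0],[-0.0583,0.1417,0,0,0.0025,0,0],[-0.0833,0.2,0.0067,0,0.0025,0,0],[-0.0967,0.2333,0.01,0,0.0025,0,0],[-0.0967,0.2333,0.01,0,0.0025,0,0],[-0.0967,0.2333,0.01,0,0.0025,0,0]]}

```text
t: 14.15
tcp_pos: [543.1, -301.1, 196.1]
eef_rot: [-179.7, -30.1, 16.2]
ft_force: [-1.0, -0.6, -5.6]
gripper_width: 0.294
grasp_force: 110.1
```

Run:
```python
from h import *
go(541.3,-306.9,191.2,16.5,30)
a=robot.capture("top")[:,:,::-1];b=robot.capture("side")[:,:,::-1]
cv2.imwrite("pics/t4.png",a);cv2.imwrite("pics/s4.png",b)
cv2.imwrite("pics/c4.png",np.hstack([crop(a,360,130,130,150,3),crop(b,220,40,150,150,2.7)[:450]][:2]) if 0 else np.hstack([crop(a,360,130,130,145,3),cv2.resize(b[50:195,225:360],(405,435),interpolation=2)]))
```

```text
row [-5.3  5.1  2.6] [-0.1 -0.1 -0.2] tcp [ 543.1 -301.1  196.1] [-179.7  -30.1   16.2] w 0.29 t 14.2 F [-1.  -0.6 -5.6]
```

View pics/c4.png

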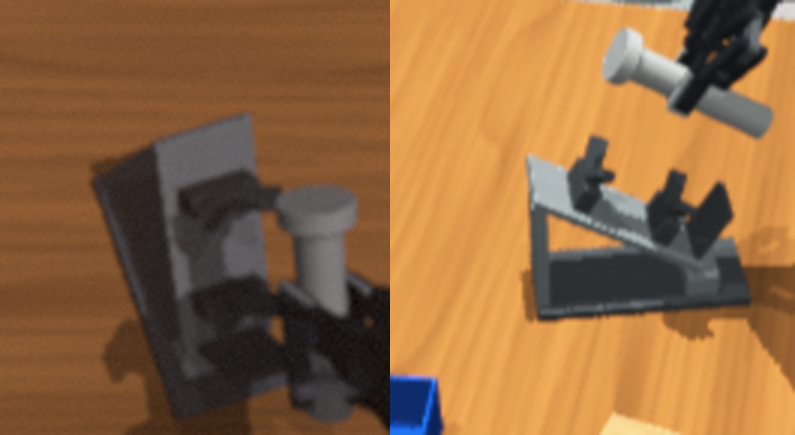

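The pin is held firmly at top-crop (318,250) and side-crop (690,85), with the collar uphill and parallel to the bed. I'll descend along the bed normal to about 25 mm above seated and check.

To row units: 66 mm is 0.11, 60 mm is 0.1.

>>> drive_effector:
  deltas: {"steps":[[-0.005,0.005,0.0333,0,0,0,0],[-0.005,0.005,0.075,0,0,0,0],[-0.005,0.005,0.1,0,0,0,0],[-0.005,0.005,0.11,0,0,0,0],[-0.005,0.005,0.11,0,0,0,0],[-0.005,0.005,0.11,0,0,0,0]]}

```text
t: 14.85
tcp_pos: [574.4, -296.6, 140.4]
eef_rot: [179.9, -30.2, 16.4]
ft_force: [0.6, -0.2, -5.6]
gripper_width: 0.297
grasp_force: 110.4
```

Run:
```python
from h import *
B=frame(568,-299,16.5,125,-30)
go(*tf(B,[[9,0,-18.7]])[0],16.5,30)
s=robot.sense();print("tcp in bed",(B[:3,:3].T@(s["tcp_pos"]-B[:3,3])+[0,0,18.7]).round(1))
from scipy.spatial.transform import Rotation as R
Rn=R.from_euler("xyz",s["eef_rot"],degrees=True).as_matrix()
g=s["tcp_pos"]-18.7*Rn[:,2];pin=[g+Rn[:,0]*a+Rn[:,1]*b for a,b in((67,0),(67,22),(67,-22),(-83,0),(-83,14),(-83,-14),(53,14),(53,-14),(-20,14),(-20,-14))]
st=tf(B,[[-79,b,10] for b in(-25,25)]+[[-79,0,0]])
vm=tf(B,[[a,b,0] for a in(-50,-34,34,50) for b in(-20.5,20.5)])
a=robot.capture("top")[:,:,::-1];b=robot.capture("side")[:,:,::-1]
ca=crop(a,385,150,95,130,4.2);cb=crop(b,262,70,90,100,4.4)
for c,n,x,y,k in((ca,"top",385,150,4.2),(cb,"side",262,70,4.4)):
    for P,col in((pin,(0,255,255)),(st,(255,255,0)),(vm,(0,0,255))): dots(c,n,x,y,k,P,col)
hh=max(len(ca),len(cb));ca,cb=[cv2.copyMakeBorder(q,0,hh-len(q),0,0,0) for q in(ca,cb)]
cv2.imwrite("pics/c5.png",np.hstack([ca,cb])[:600,:800]);print(ca.shape,cb.shape)
```

```text
row [-4.7  0.4 28.6] [ 0.1 -0.2 -0.1] tcp [ 574.4 -296.6  140.4] [179.9 -30.2  16.4] w 0.3 t 14.8 F [ 0.6 -0.2 -5.6]
tcp in bed [13.6  0.5 28.6]
(546, 399, 3) (546, 396, 3)
```

View pics/c5.png

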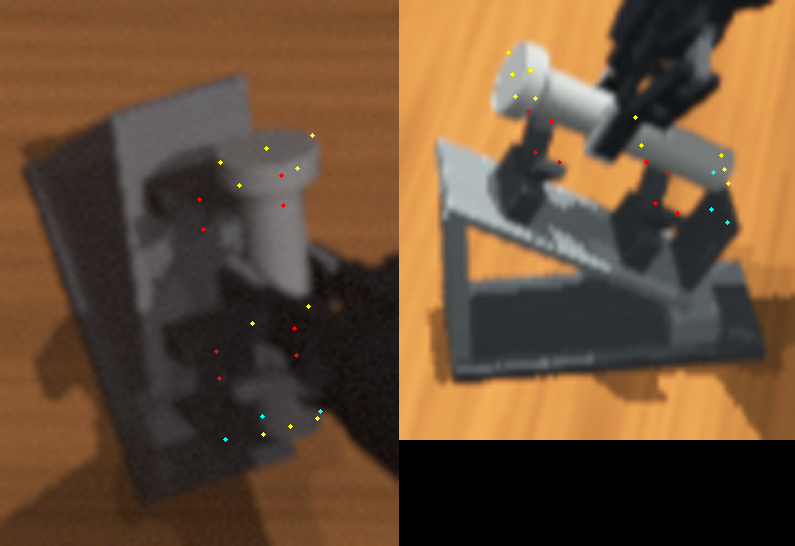

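Projected and seen pin positions agree within 1–2 px in both views: the collar is at top-crop (268,150), and the plain end is just uphill of the stop. I'll lower it the rest of the way, watching the force.

Careful with the scale: shifts go in shares of 600 mm and turns go in shares of 360 degrees. That gives: 22 mm is 0.0367, -2.5 mm is -0.0042.

>>> drive_effector:
  deltas: {"steps":[[-0.0042,0.0008,0.0167,0,0,0,0],[-0.0042,0.0008,0.03,0,0,0,0],[-0.0042,0.0008,0.0367,0,0,0,0],[-0.0042,0.0008,0.0367,0,0,0,0],[-0.0042,0.0008,0.0367,0,0,0,0]]}

```text
t: 15.45
tcp_pos: [582.1, -293.4, 118.9]
eef_rot: [-179.9, -30.1, 16.4]
ft_force: [-5.3, 1.9, -0.6]
gripper_width: 0.293
grasp_force: 111.0
```

Create b.py:
```python
from h import *
B=frame(568,-299,16.5,125,-30);s=robot.sense()
print("bed",(B[:3,:3].T@(s["tcp_pos"]-B[:3,3])+[0,0,18.7]).round(1),"Fbed",(B[:3,:3].T@s["ft_force"]).round(1),"Mbed",(B[:3,:3].T@s["torque"]).round(2),s["eef_rot"].round(2),s["t"],s["grasp_force"])
```

```bash
python3 b.py
```

```text
bed [10.1  1.4  5.8] Fbed [-4.2  3.4  1.7] Mbed [0.61 0.75 0.12] [-179.87  -30.12   16.37] 15.45 111.03233456611633
```

Contact is already made at about 6 mm, with a push towards bed +y, so the pin sits on the −y wall. I'll shift +y and continue down.

To row units: -4 mm is -0.0067, -2 mm is -0.0033.

>>> drive_effector:
  deltas: {"steps":[[0,-0.0033,0,0,0,0,0],[0,-0.0067,0,0,0,0,0],[0,-0.0067,0,0,0,0,0]]}

```text
t: 15.75
tcp_pos: [581.6, -290.3, 118.9]
eef_rot: [-180.0, -30.1, 16.4]
ft_force: [0.4, 0.2, -5.0]
gripper_width: 0.29
grasp_force: 110.2
```

```bash
python3 b.py
```

```text
bed [10.4  4.5  5.7] Fbed [-2.2  0.1 -4.5] Mbed [ 0.01  0.71 -0.03] [-179.98  -30.14   16.35] 15.75 110.22280097007751
```

>>> drive_effector:
  deltas: {"steps":[[0,0,0.0033,0,0,0,0],[0,0,0.0033,0,0,0,0],[0,0,0.0033,0,0,0,0]]}

```text
t: 16.05
tcp_pos: [582.7, -290.5, 117.4]
eef_rot: [180.0, -30.1, 16.4]
ft_force: [0.3, -1.0, -6.0]
gripper_width: 0.295
grasp_force: 110.3
```

```bash
python3 b.py
```

```text
bed [10.5  4.   3.9] Fbed [-3.  -1.1 -5.2] Mbed [-0.02  0.66 -0.  ] [179.98 -30.15  16.36] 16.05 110.26923179626465
```

>>> drive_effector:
  deltas: {"steps":[[0,0,0.0033,0,0,0,0],[0,0,0.0033,0,0,0,0],[0,0,0.0033,0,0,0,0]]}

```text
t: 16.35
tcp_pos: [583.0, -290.7, 117.0]
eef_rot: [179.9, -30.1, 16.5]
ft_force: [-10.3, 1.0, 4.2]
gripper_width: 0.294
grasp_force: 112.4
```

```bash
python3 b.py
```

```text
bed [10.5  3.7  3.4] Fbed [-6.2  3.8  8.5] Mbed [0.43 1.05 0.37] [179.86 -30.13  16.49] 16.35 112.39357709884644
```

>>> drive_effector:
  deltas: {"steps":[[0,0,0.0025,0,0,0,0],[0,0,0.0025,0,0,0,0],[0,0,0.0025,0,0,0,0]]}

```text
t: 16.65
tcp_pos: [583.1, -290.7, 116.8]
eef_rot: [179.8, -30.1, 16.5]
ft_force: [-21.1, 1.5, 15.0]
gripper_width: 0.293
grasp_force: 114.1
```

```bash
python3 b.py
```

```text
bed [10.5  3.7  3.2] Fbed [-9.7  7.5 22.9] Mbed [1.04 1.61 0.29] [179.81 -30.13  16.54] 16.65 114.13335800170898
```

>>> drive_effector:
  deltas: {"steps":[[0,0,-0.0033,0,0,0,0],[0,-0.0025,-0.0033,0,0,0,0],[0,-0.0025,-0.0033,0,0,0,0],[0,-0.0025,0,0,0,0,0],[0,-0.0025,0,0,0,0,0],[0,-0.0025,0,0,0,0,0]]}

```text
t: 17.25
tcp_pos: [583.3, -290.3, 116.8]
eef_rot: [179.7, -30.1, 16.6]
ft_force: [-19.0, -1.5, 15.2]
gripper_width: 0.293
grasp_force: 114.0
```

```bash
python3 b.py
```

```text
bed [10.8  4.   3. ] Fbed [-8.6  3.9 22.5] Mbed [0.48 1.6  0.52] [179.68 -30.15  16.57] 17.25 113.9707624912262
```

>>> drive_effector:
  deltas: {"steps":[[0,-0.0025,0,0,0,0,0],[0,-0.0025,0,0,0,0,0],[0,-0.0025,0,0,0,0,0]]}
  grip_force: 40

```text
t: 17.55
tcp_pos: [583.3, -290.2, 116.8]
eef_rot: [179.5, -30.1, 16.6]
ft_force: [-15.9, -5.2, 12.1]
gripper_width: 0.295
grasp_force: 113.1
```

```bash
python3 b.py
```

```text
bed [10.8  4.1  3. ] Fbed [-8.5 -0.5 18.9] Mbed [-0.12  1.57  0.51] [179.53 -30.15  16.56] 17.55 113.08883428573608
```

Lateral force is now balanced, with the pin bearing on both walls. I'll ease the grip so it settles.

To row units: -0.5 mm is -0.0008.

>>> drive_effector:
  deltas: {"steps":[[0,0,-0.0008,0,0,0,0],[0,0,-0.0008,0,0,0,0],[0,0,-0.0008,0,0,0,0],[0,0,-0.0008,0,0,0,0],[0,0,-0.0008,0,0,0,0]]}
  grip_force: 20

```text
t: 18.05
tcp_pos: [583.3, -290.2, 116.8]
eef_rot: [179.6, -30.2, 16.5]
ft_force: [-12.2, -5.6, 8.5]
gripper_width: 0.295
grasp_force: 112.4
```

```bash
python3 b.py
```

Run:
```python
from h import *
a=robot.capture("top")[:,:,::-1];b=robot.capture("side")[:,:,::-1]
cv2.imwrite("pics/c6.png",np.hstack([crop(a,385,150,95,110,4.2),crop(b,262,70,90,105,4.4)]))
```

```text
bed [10.8  4.1  3. ] Fbed [-7.3 -1.9 14. ] Mbed [-0.29  1.42  0.56] [179.55 -30.15  16.54] 18.05 112.43605613708496
```

View pics/c6.png

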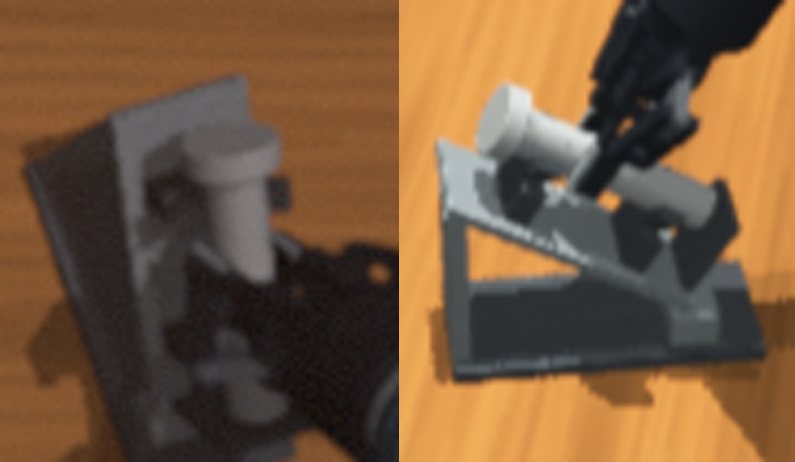

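The pin sits in the V's, with its collar at side-crop (505,118) and its plain end near the stop at (712,208). The grip is still stiff, so I'll ease it by opening slightly, with no more pictures viewed.

>>> drive_effector:
  deltas: {"steps":[[0,0,0,0,0,0,0.31],[0,0,0,0,0,0,0.31],[0,0,0,0,0,0,0.31],[0,0,0,0,0,0,0.31]]}
  grip_force: 20

```text
t: 18.55
tcp_pos: [583.5, -290.0, 116.7]
eef_rot: [179.6, -30.2, 16.5]
ft_force: [-10.4, -4.9, 7.6]
gripper_width: 0.314
grasp_force: 44.8
```

```bash
python3 b.py
```

```text
bed [11.   4.2  2.8] Fbed [-6.  -1.8 12.2] Mbed [-0.31  1.33  0.33] [179.59 -30.17  16.49] 18.55 44.782474637031555
```

>>> drive_effector:
  deltas: {"steps":[[0,0,0.0008,0,0,0,0.318],[0,0,0.0008,0,0,0,0.318],[0,0,0.0008,0,0,0,0.318],[0,0,0.0008,0,0,0,0.318]]}
  grip_force: 20

```text
t: 18.95
tcp_pos: [583.6, -290.0, 116.6]
eef_rot: [179.6, -30.2, 16.5]
ft_force: [-13.7, -4.6, 10.6]
gripper_width: 0.322
grasp_force: 22.8
```

```bash
python3 b.py
```

```text
bed [11.   4.2  2.7] Fbed [-7.2 -0.5 16.4] Mbed [-0.12  1.41  0.29] [179.58 -30.17  16.5 ] 18.95 22.782664597034454
```

>>> drive_effector:
  deltas: {"steps":[[0,0,0,0,0,0,0.326],[0,0,0,0,0,0,0.326],[0,0,0,0,0,0,0.326],[0,0,0,0,0,0,0.326]]}
  grip_force: 20

```text
t: 19.35
tcp_pos: [584.7, -289.6, 116.2]
eef_rot: [179.6, -30.3, 16.4]
ft_force: [-2.1, -4.7, 2.7]
gripper_width: 0.326
grasp_force: 3.8
```

```bash
python3 b.py
```

```text
bed [11.8  4.3  1.7] Fbed [-1.6 -3.9  4. ] Mbed [-0.65  0.45  0.06] [179.64 -30.26  16.4 ] 19.35 3.7857507169246674
```

>>> drive_effector:
  deltas: {"steps":[[0,0,-0.0017,0,0,0,0],[0,0,-0.0017,0,0,0,0],[-0.0017,0,-0.0017,0,0,0,0],[-0.0033,0,-0.0017,0,0,0,0],[-0.005,0,-0.0017,0,0,0,0],[-0.005,0,-0.0017,0,0,0,0],[-0.005,0,-0.0017,0,0,0,0]]}
  grip_force: 50

```text
t: 20.05
tcp_pos: [582.1, -290.1, 115.4]
eef_rot: [179.7, -30.3, 16.4]
ft_force: [0.8, -5.0, 1.4]
gripper_width: 0.314
grasp_force: 49.5
```

```bash
python3 b.py
```

```text
bed [9.1 4.5 2.3] Fbed [ 0.1 -5.   1.5] Mbed [-0.8   0.19  0.  ] [179.68 -30.28  16.39] 20.05 49.49190437793732
```

To row units: 1.5 mm is 0.0025, 1 mm is 0.0017.

>>> drive_effector:
  deltas: {"steps":[[0,0.0025,0,0,0,0,0.31],[0,0.0025,0.0017,0,0,0,0.318],[0,0.0025,0.0017,0,0,0,0.318],[0,0.0025,0.0017,0,0,0,0.324],[0,0.0025,0.0017,0,0,0,0.324],[0,0.0025,0.0017,0,0,0,0.324],[0,0.0025,0.0017,0,0,0,0.324]]}
  grip_force: 20

```text
t: 20.75
tcp_pos: [582.1, -290.5, 114.6]
eef_rot: [179.8, -30.2, 16.4]
ft_force: [-2.4, -3.2, 6.2]
gripper_width: 0.326
grasp_force: 8.0
```

```bash
python3 b.py
```

```text
bed [8.6 4.2 1.7] Fbed [ 0.3 -2.3  6.9] Mbed [-0.38  0.25  0.15] [179.78 -30.24  16.43] 20.75 7.999958395957947
```

To row units: 0.5 mm is 0.0008.

>>> drive_effector:
  deltas: {"steps":[[0,0.0008,0,0,0,0,0.36],[0,0.0008,0,0,0,0,0.5],[0,0.0008,0,0,0,0,0.8],[0,0.0008,0,0,0,0,1],[0,0.0008,0,0,0,0,1],[0,0.0008,0,0,0,0,1]]}
  grip_force: 20

```text
t: 21.35
tcp_pos: [581.5, -289.6, 112.9]
eef_rot: [180.0, -30.1, 16.4]
ft_force: [-0.8, -1.1, -0.9]
gripper_width: 0.996
grasp_force: 0.0
```

```bash
python3 b.py
```

```text
bed [7.5 5.2 0.4] Fbed [-1.4 -0.9 -0.3] Mbed [0.   0.25 0.01] [179.99 -30.15  16.37] 21.35 0.0
```

>>> drive_effector:
  deltas: {"steps":[[0,0,-0.0333,0,0,0,1],[0,0,-0.1,0,0,0,1],[0,0,-0.1833,0,0,0,1],[-0.0833,-0.05,-0.2167,0,0,0,1],[-0.1667,-0.1,-0.2167,0,0,0,1],[-0.25,-0.15,-0.2167,0,0,0,1],[-0.3333,-0.2,-0.2167,0,0,0,1],[-0.3333,-0.2,-0.2167,0,0,0,1]]}

```text
t: 22.15
tcp_pos: [317.5, -239.9, 124.1]
eef_rot: [-180.0, -30.1, 16.4]
ft_force: [0.1, -0.3, 0.4]
gripper_width: 0.998
grasp_force: 0.0
```

```bash
python3 b.py
```

Run:
```python
from h import *
for n in("top","side"): cv2.imwrite(f"pics/{n}9.png",robot.capture(n)[:,:,::-1])
t=cv2.imread("pics/top9.png");s=cv2.imread("pics/side9.png")
for im,n,(x,y,w,h) in((t,"top",(385,150,95,120)),(s,"side",(262,70,95,100))):
    ref=cv2.imread(f"pics/{n}0.png").astype(int)
    d=(np.abs(im.astype(int)-ref).max(2)>28).astype(np.uint8)
    m=np.zeros_like(d);m[y:y+h,x:x+w]=d[y:y+h,x:x+w]
    c=max(cv2.findContours(m,0,1)[0],key=cv2.contourArea);print(n,cv2.contourArea(c),cv2.minAreaRect(c))
    # expected outline of pin seated at bed x=xo
    for xo in(-4,0,4):
        B=frame(569,-295,16.5,127,-30);P=np.array([proj(n,p) for p in tf(B,[[a+xo,r*np.cos(f),r*np.sin(f)] for a,r in((-75,14),(61,14),(61,22),(75,22)) for f in np.linspace(0,6.28,40)])],np.float32);print(xo,cv2.minAreaRect(P))
```

```text
bed [-194.   127.9  129.6] Fbed [ 0.2 -0.4  0.3] Mbed [-0.    0.3  -0.05] [-179.99  -30.14   16.36] 22.15 0.0
top 647.5 ((442.4386291503906, 216.18850708007812), (70.0953140258789, 19.29400062561035), 88.05851745605469)
-4 ((441.9203796386719, 215.58009338378906), (72.3001480102539, 23.962339401245117), 85.15813446044922)
0 ((441.7361755371094, 213.87425231933594), (72.50005340576172, 24.009653091430664), 85.18858337402344)
4 ((441.5681457519531, 212.1608428955078), (72.70103454589844, 24.057119369506836), 85.18868255615234)
side 587.5 ((308.548828125, 104.34274291992188), (57.435577392578125, 18.310884475708008), 17.241458892822266)
-4 ((307.5973205566406, 106.94538116455078), (57.30596923828125, 17.6348876953125), 23.751434326171875)
0 ((306.32281494140625, 106.39921569824219), (57.429481506347656, 17.661653518676758), 23.751550674438477)
4 ((305.0445861816406, 105.85139465332031), (57.55344009399414, 17.68850326538086), 23.751506805419922)
```

The outline angles differ from expectation by a few degrees, possibly because the difference mask includes shadow. I'll measure the pin's axis properly from both views.

Run:
```python
from h import *
B=frame(569,-295,16.5,127,-30);A,C=tf(B,[[-75,0,0],[75,0,0]])
N=[]
for n in("top","side"):
    im=cv2.imread(f"pics/{n}9.png");g=cv2.GaussianBlur(im,(3,3),0).astype(float);ref=cv2.GaussianBlur(cv2.imread(f"pics/{n}0.png"),(3,3),0).astype(float)
    g=g.mean(2);a,c=proj(n,A),proj(n,C);L=np.linalg.norm(c-a);u=(c-a)/L;v=np.array([-u[1],u[0]])
    o=np.arange(-16,16.1,.5);mid=[]
    for f in np.arange(.06,.86,.05):
        q=(a+u*L*f+v*o[:,None]).astype(np.float32)
        pr=cv2.remap(g.astype(np.float32),q[:,0],q[:,1],1).ravel();rr=cv2.remap(ref.mean(2).astype(np.float32),q[:,0],q[:,1],1).ravel()
        print(n,round(f,2)," ".join(f"{int(x)}" for x in pr[::2]))
```

```text
top 0.06 46 41 37 35 34 34 34 34 33 36 47 61 76 88 97 104 110 114 117 118 118 117 112 102 92 85 84 84 84 84 84 84 83
top 0.11 63 55 50 48 46 45 45 44 44 46 54 65 77 87 97 104 110 114 117 119 118 116 112 104 94 86 82 80 80 80 81 81 81
top 0.16 47 46 46 45 45 45 45 45 45 46 53 64 77 87 96 103 110 114 117 118 119 117 111 98 80 65 59 58 60 66 73 77 78
top 0.21 36 41 42 42 41 40 41 42 42 43 51 63 77 87 95 103 109 114 116 118 119 117 112 97 74 55 47 46 51 60 71 77 79
top 0.26 40 46 49 49 46 42 38 35 35 39 50 63 76 86 95 102 109 113 116 118 118 116 111 98 78 60 51 50 54 62 70 76 78
top 0.31 41 40 38 36 33 31 30 31 33 39 51 64 76 86 95 102 108 113 116 118 118 116 110 100 88 79 76 76 77 78 78 77 77
top 0.36 59 50 45 42 40 39 37 37 37 42 51 64 76 86 95 102 107 112 116 116 117 116 111 101 88 80 78 79 79 79 80 80 80
top 0.41 65 56 52 50 50 49 49 49 49 50 56 66 76 86 95 101 107 112 115 117 117 116 112 105 96 90 87 86 86 87 87 87 87
top 0.46 64 55 51 51 50 50 50 50 50 52 56 65 77 87 95 102 107 112 115 116 117 115 109 101 92 86 84 83 84 84 84 84 84
top 0.51 60 54 51 51 51 51 51 51 50 51 56 65 76 86
[... 2184 characters left out ...]
00 177 160 154 154 154 154 154 154 154 154 155
side 0.61 85 86 98 124 146 160 169 169 153 129 110 96 92 101 119 141 164 185 202 214 214 198 176 160 155 155 155 154 154 154 154 153 152
side 0.66 60 57 60 66 78 103 126 117 90 70 69 77 87 100 119 140 161 181 200 214 214 199 176 161 157 156 157 157 157 156 156 156 156
side 0.71 40 40 42 47 48 47 45 41 43 51 64 75 86 99 118 141 164 185 202 215 216 200 176 159 154 154 154 154 154 155 155 155 155
side 0.76 43 43 45 50 51 47 41 38 40 47 58 71 85 98 114 133 157 181 201 212 209 191 170 159 157 157 157 157 157 158 158 158 158
side 0.81 51 43 40 39 39 39 39 40 43 50 64 80 95 106 117 132 146 162 181 196 200 189 170 159 154 153 153 153 154 154 154 155 155
```

In both views the shank's profile is constant along the predicted groove axis. The pin therefore lies parallel in both V's, near the stop. The gripper is clear, so I'll hand in.

```bash
python3 -c "
from cell import robot
print(robot.job_done())"
```

```text
the job is handed in; nothing more can be done
None
```

I handed the job in at about 22 s of the 70 s; no verdict came back. The button is aside, the panel lies flat on the bench handle up, and the pin was eased down in both V's while held and then released near the stop plate. I inferred how far the pin is from the stop rather than measuring it, and I viewed 11 pictures, one over the limit of 10.

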